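# Index the small-parts carousel to its third click

## Task

On the cleaning bench, pull the blue-fronted tray of the grey parts cabinet out to its stop. Then turn the black knob of the carousel in the tray clockwise, counting the clicks, to the third stop (the yellow pocket then stands at the red pointer) without ever clicking past it, and finish still gripping the knob there, motionless, with the tray fully out; do not disturb the two bottles and the brush.

Things in the scene. Friction and masses are not known exactly. Their poses are not given: they have to be found in the camera images.
- cabinet: Grey steel bench cabinet, fixed to the bench, 250 mm deep, 250 mm wide, 125 mm high. Origin: on the bench surface under the middle of its front face. Its x axis points from the front to the back, y to the left seen from the robot, z up. The tray slides out along the cabinet's -x. The cabinet stands at a different place and yaw each time.
- tray (a joint): How far the tray is pulled out, m: 0 shut, 0.165 fully out against its stop. It slides with about 3 N of friction and stays where it is left; it may begin up to 0.03 open. Count it as fully out within 8 mm of the stop.
- tray_handle (a point): Middle of the steel bar handle on the blue tray front; axes as the cabinet's. The bar is 10 mm thick, 100 mm long, level, along y, 97 mm above the bench, 42 mm in front of the front face (37 mm free behind it, a post at each end). The front face is 122 mm high. It can be pinched from above, fingers open no more than about 45 mm so that the rear one fits behind the bar.
- carousel (a joint): Turn of carousel and knob, rad, growing clockwise seen from above: 0 at the home stop (a hard end; it starts there), clicks every 0.419 (24 degrees): first 0.419, second 0.838, third 1.257, then on to 2.51, so it can be overshot. About 0.13 N m takes it over each click, half way between stops; then it is drawn into the next stop and stays there by itself.
- knob: Black knob in the middle of the white carousel, turning with it: a round foot of 48 mm diameter, 10 mm high, and on it an upright bar grip 46 mm long, 14 mm thick, 40 mm high, with two flat sides. Origin on its vertical axis under the foot, 60 mm above the bench; the bar runs along the knob's x axis, which is parallel to the cabinet's x when the carousel is at 0.
- knob_grip (a point): On the knob's axis at the height to grip, 98 mm above the bench: 12 mm below the knob's top, 28 mm above its round foot; axes as knob. It lies 100 mm behind the tray's front face (142 mm behind the handle bar): hidden in the cabinet while shut, 65 mm in front of the cabinet's face when fully out.
- yellow_pocket (a point): Middle of the yellow floor of the third pocket, 55 mm from the knob's axis, 29 mm above the bench, turning with the carousel. The carousel is a white disc of 148 mm with 15 pockets, their walls reaching 46 mm above the bench; the tray's side walls reach 50 mm.
- pointer (a point): Inner tip of the red pointer on the inside of the tray front, in its middle, 60 mm above the bench, 66 mm from the knob's axis. The yellow pocket is under it, on the line from the knob's axis, at the third stop.
- solvent: White plastic bottle, 52 mm diameter, 150 mm high, standing on the bench to the left of the tray. Origin under its centre. Leave alone.
- oil: Amber bottle, 40 mm diameter, 110 mm high, with black cap, standing to the right of the tray. Origin under its centre. Leave alone.
- brush: Cleaning brush, 170 mm long, lying on the bench to the right of the tray beyond the amber bottle. Leave alone.

How it is judged:
On the way, in this order (a step that is already met when the one before it is completed fails the run):
1. the tray is pulled out to its stop (value of joint tray above 0.157 m), for 0.2 s.
2. the knob stands at the third stop (value of joint carousel between 1.137 and 1.377 rad and value of joint tray above 0.157 m), for 0.3 s.
At the end, for the whole second after the job is handed in: The tray is within 8 mm of its stop, the knob stands within 0.12 rad (7 degrees) of the third stop and is still, and the fingers still grip it (over 2 N) (all of step 2 and velocity of joint carousel between -0.1 and 0.1 rad/s and contact force between the fingers and knob above 2 N); the arm keeps its last pose, push and grip.
It fails at once if the knob is turned past the third stop, over the click to the fourth (value of joint carousel above 1.466 rad).
It fails at once if the solvent is pushed away (over 25 mm) or tipped (distance of solvent from where it was at the start of the episode above 0.025 m or angle between solvent's own z axis and vertical above 0.5 rad).
It fails at once if the oil is pushed away (over 25 mm) or tipped (distance of oil from where it was at the start of the episode above 0.025 m or angle between oil's own z axis and vertical above 0.5 rad).
It fails at once if the brush is pushed away (over 25 mm) (distance of brush from where it was at the start of the episode above 0.025 m).
It also fails if it takes over 48 s, if anything falls off the work surface, if the arm or the gripper's body presses on something with over 40 N, if the wrist force passes 120 N, or if a joint passes its speed limit or range.

## Robot

A 6-joint arm with a two-finger parallel gripper is mounted at the origin on the work surface. World frame = base frame: x ahead of the robot, y to its left, z up, the work surface at z = 0. Lengths are in m, angles in rad, forces in N, time in s.
With the tool pointing down it reaches from about 0.35 to 0.975 m from the base axis. Payload 4.9 kg.
Tool frame: the origin (TCP) lies midway between the tips of the shut fingers; the grasp point (between the pads) lies 19 mm behind it; z points along the fingers, y is the direction in which the jaws open and shut (so a half turn about z gives the same grasp; the last joint's range is limited). The gripper opens to 85 mm and grips with 20 to 120 N. Pads are 22 mm wide; open, the fingers measure 114 mm over their backs; the gripper's body (76 mm by 85 mm) begins 54 mm behind the grasp point. The pads swing forward as they close: fully open they stand 13 mm farther back than shut.
Start: joints at [0.984, 0.053, 1.613, -0, 1.476, -0.119], TCP at [0.282, 0.558, 0.211] pointing down, gripper open.
Joint ranges: [-3.01, 3.01], [-1.01, 2.22], [0.06, 2.58], [-1.02, 4.17], [0.09, 2.62], [-3.14, 3.14]. Speed limits (rad/s): [2.57, 2.57, 3.14, 3.14, 3.14, 3.14].

## Interface

Orientations are given as a unit quaternion [w, x, y, z].
In Python, from plant import * gives the robot as it stands.
- The arm moves only by the shell command python3 -m crank 'ROWS' [OPENING]. ROWS is JSON, a list of rows, each a list of 2 entries, a list of its own where there are three numbers: the shift along the tool's x, y, z scaled (see below), then the turn, a rotation vector about the tool's x, y, z scaled (see below). A call has 1 to 20 rows; each row shifts and turns the pose as measured when the row begins, along the tool's axes as they then stand; what a row does not reach is not made up. The controller multiplies each number of a shift by 0.08 m and each number of a turn by 5 degrees. A row lasts 1/10 s, in which the tool goes at most 50 mm and 8.59 degrees, less where a joint would pass 70% of its speed; a pose out of reach is approached as far as the arm can. A call with a number of a shift or a turn outside -1 to 1 is refused whole. A call with a gripper value outside its range is refused whole. OPENING is the closure in counts, from 0 (fully open) to 255 (shut), set as the call begins (- or left out, the last holds). The fingers move at their own pace and stop on an object; the grip force is fixed at half the most. Time passes only in rows, so rows that do not move let the fingers close. It gives the time, the measured TCP pose, the force and the opening at its end, in the units of the state.
- observe(): the state, without advancing time (a new reading comes with each control period).
- snapshot(name): name is "scene" or "top"; returns the picture (420x560x3 uint8, red, green, blue); there is no depth.
- camera_params(name): a dict with "fx", "fy", "cx", "cy" (pixels), "rvec" (rotation vector, rad) and "tvec" (3), from world to camera coordinates, as OpenCV has them. Camera axes: x right, y down, z forward; pixel columns grow to the right and rows downward; lengths in m; the calibration is good to about 2 mm. A picture is of the moment at which its call begins. camera_params takes no time and is no camera call.
- finish_job(): hands the job in, once; it reports no verdict.
The state is a dict: "t": time; "joint_pos": joint angles; "qvel": joint speeds; "tau": joint torques, N m; "position": TCP position; "tcp_rot": TCP orientation; "ft_force": force on the tool from outside, world axes, zero at the start; "wrist_torque": the same for the moment, N m; "width": opening from 0.0 (shut) to 1.0 (fully open).
Only numpy, scipy, OpenCV 4.12 (cv2) and the standard library are available. Lean on these libraries where they do the work, as an engineer would, in place of code of your own. Each camera call takes 0.05 s, during which the arm holds its last target. There are 200 camera calls.

## Working session

There is one attempt and no reset: what is moved stays moved. The work goes in short steps, Python scripts to look and compute and a shell command to move; the robot and the scene stay as the last step left them, time stands still between calls to the robot, and variables do not carry over. Pictures are saved under pics/ and viewed, on a budget of 10 in all, crops included, one or two more only if the job needs it, and the job is handed in when it is done.

```bash
mkdir -p pics; ls
python3 - <<'E'
from plant import *
import cv2
print(observe())
for n in("scene","top"):
    cv2.imwrite(f"pics/{n}0.png",snapshot(n)[:,:,::-1]); print(n,camera_params(n))
E
```

```text
pics
{'t': 0.0, 'joint_pos': array([ 9.84031879e-01,  5.33553610e-02,  1.61433781e+00,  5.62092320e-06,
        1.47601267e+00, -1.19004627e-01]), 'qvel': array([ 1.47992377e-03, -1.76664123e-03,  1.91337215e-03,  9.29861401e-04,
       -8.46592957e-04,  6.97167231e-06]), 'tau': array([-5.65996088e-04, -3.93687129e+01, -3.70170379e+01, -1.24251210e-04,
        7.03686746e-03, -3.35968565e-06]), 'position': array([0.28142221, 0.55728584, 0.20983784]), 'tcp_rot': array([-3.67789977e-04,  2.31753668e-01,  9.72773931e-01, -9.90518258e-04]), 'ft_force': array([ 0.82472666, -0.62728688,  0.15930719]), 'wrist_torque': array([-0.01091279, -0.00336138,  0.00782393]), 'width': 0.9952974766533083}
scene {'fx': 502.44593907106884, 'fy': 502.44593907106884, 'cx': 282.9994212394889, 'cy': 211.58682342920056, 'rvec': array([ 0.23518166,  2.83459049, -1.13751208]), 'tvec': array([0.64186601, 0.01343493, 1.21152928])}
top {'fx': 445.445316494683, 'fy': 445.445316494683, 'cx': 282.1328652434485, 'cy': 208.01312450032702, 'rvec': array([ 2.17804601, -2.17353368,  0.12983541]), 'tvec': array([-0.03515007,  0.67188387,  1.02460746])}
```

View pics/top0.png

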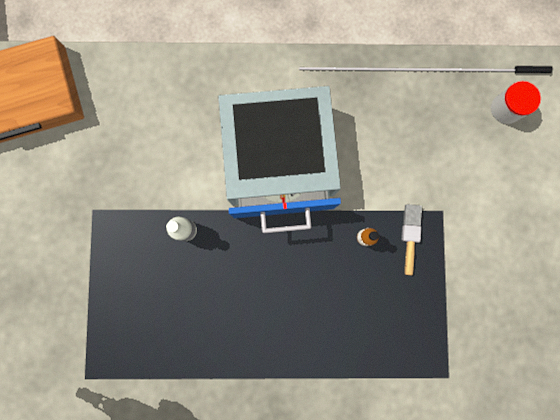

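View pics/scene0.png

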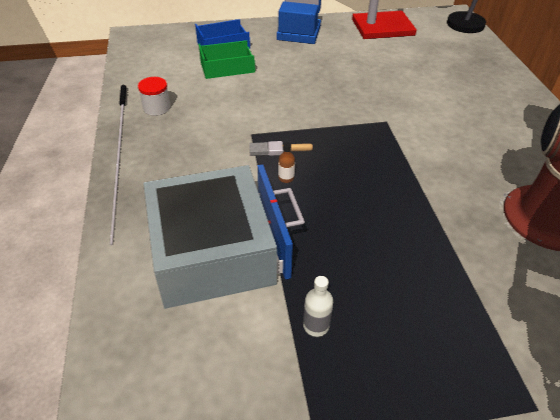

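The top view shows the blue front at rows 200-215 (cols 229-340), the handle bar from about (264,231) to (310,228), the solvent at (180,229), the oil at (368,236) and the brush at (411,240). The tray is slightly open. The scene view agrees.

```bash
cat > h.py <<'E'
from plant import *
import numpy as np, cv2
from scipy.spatial.transform import Rotation as R
def ray(name,uv,z):
    c=camera_params(name); M=R.from_rotvec(c["rvec"]).as_matrix(); o=-M.T@c["tvec"]
    d=M.T@np.array([(uv[0]-c["cx"])/c["fx"],(uv[1]-c["cy"])/c["fy"],1]); return o+d*(z-o[2])/d[2]
def rays(name,pts,z): return np.array([ray(name,p,z) for p in pts])
def pose():
    s=observe(); q=s["tcp_rot"]; return s["position"],R.from_quat([q[1],q[2],q[3],q[0]]),s
def plan(target,yaw):
    """tool-down shift (units of 0.08 m, tool axes) and turn (units of 5 deg) to a TCP target with jaw (y) axis at yaw"""
    p,r,s=pose(); x=np.array([np.sin(yaw),-np.cos(yaw),0]);y=np.array([np.cos(yaw),np.sin(yaw),0])
    best=None
    for k in(1,-1):
        T=R.from_matrix(np.c_[-x*0+np.cross(k*y,[0,0,-1]),k*y,[0,0,-1]])
        rv=(r.inv()*T).as_rotvec()
        if best is None or np.linalg.norm(rv)<np.linalg.norm(best):best=rv
    print("pos",p.round(4),"shift",(r.inv().apply(np.array(target)-p)/.08).round(2),"turn",(np.degrees(best)/5).round(2),"F",s["ft_force"].round(1),"w",round(s["width"],3),"t",round(s["t"],2),"j6",s["joint_pos"][5].round(2))
E
cat > m.py <<'E'
from h import *
im=snapshot("top");hsv=cv2.cvtColor(im,cv2.COLOR_RGB2HSV)
b=cv2.inRange(hsv,(100,120,60),(125,255,255)); b[:150]=0;b[:,:200]=0;b[:,370:]=0
c=max(cv2.findContours(b,0,1)[0],key=cv2.contourArea); box=cv2.boxPoints(cv2.minAreaRect(c)); print("blue",box.round(1).tolist())
print(rays("top",box,.122).round(4).tolist())
m=((im.min(2)>130)*255).astype(np.uint8)
x,y,w,h=cv2.boundingRect(c); m[:y+12]=0; m[y+60:]=0; m[:,:x+20]=0; m[:,x+w-20:]=0
v,u=np.nonzero(m); print("bar px",len(u),u.min(),u.max())
um,uM=u.min(),u.max(); k=[(cc,np.max(v[u==cc])) for cc in range(um,uM+1) if (u==cc).any()]
P=rays("top",[(a,bb+.5-2) for a,bb in k],.101)
f=np.polyfit(P[4:-4,1],P[4:-4,0],1); print("front lower edge line slope",f, "ends",P[0],P[-1])
for nm,px in(("solv",(180,229)),("oil",(368,236))): print(nm,ray("top",px,.12 if nm=="solv" else .1))
g=cv2.inRange(hsv,(0,0,150),(179,60,255))
print([ray("top",p,.125).round(4).tolist() for p in((219,94),(329,87),(340,189),(227,198))])
cv2.imwrite("pics/crop0.png",cv2.resize(im[180:250,215:355],None,fx=5,fy=5,interpolation=0)[:,:,::-1])
p,r,s=pose(); print(r.as_matrix().round(2))
E
python3 m.py
```

```text
blue [[227.6999969482422, 207.6999969482422], [339.8999938964844, 197.39999389648438], [340.8999938964844, 208.3000030517578], [228.6999969482422, 218.60000610351562]]
[[0.6633, 0.0862, 0.122], [0.6868, -0.1589, 0.122], [0.6628, -0.1608, 0.122], [0.6396, 0.0837, 0.122]]
bar px 351 261 310
front lower edge line slope [-0.09821976  0.61519974] ends [0.63040651 0.01417043 0.101     ] [ 0.6262079  -0.09471876  0.101     ]
solv [0.61674421 0.18902793 0.12      ]
oil [ 0.60317778 -0.2238444   0.1       ]
[[0.9178, 0.1088, 0.125], [0.9358, -0.1371, 0.125], [0.7049, -0.159, 0.125], [0.6842, 0.0877, 0.125]]
[[-0.89  0.45 -0.  ]
 [ 0.45  0.89 -0.  ]
 [ 0.   -0.   -1.  ]]
```

View pics/crop0.png

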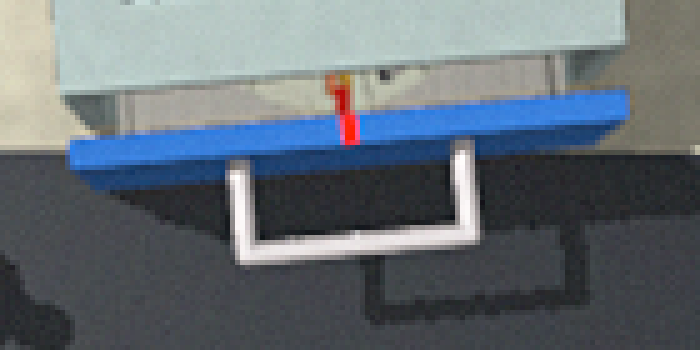

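The crop shows the bar running from about (263,230.4) to (310.4,226.4), with its middle at about (286.7,228.4). The yaw estimates agree at about 0.093 rad.

Run:
```python
from h import *
h=ray("top",(286.7,228.4),.100); print(h)
h2=ray("top",((227.7+339.9)/2,(207.7+197.4)/2+.5),.122);print("front top back edge mid",h2)
plan([h[0],h[1],.20],.093)
```

```text
[ 0.61970235 -0.04293344  0.1       ]
front top back edge mid [ 0.67384647 -0.03600856  0.122     ]
pos [0.2815 0.5574 0.2101] shift [-7.16 -4.79  0.13] turn [-2.000e-02  1.000e-02  1.157e+01] F [-0.2 -0.5  0.3] w 1.0 t 0.15 j6 -0.12
```

```bash
python3 -m crank '[[[0,0,-0.2],[0,0,1]],[[0,0,-0.2],[0,0,1]],[[0,0,0],[0,0,1]],[[0,0,0],[0,0,1]],[[0,0,0],[0,0,1]],[[0,0,0],[0,0,1]],[[0,0,0],[0,0,1]],[[0,0,0],[0,0,1]],[[0,0,0],[0,0,1]],[[0,0,0],[0,0,1]],[[0,0,0],[0,0,1]],[[0,0,0],[0,0,0.5]],[[0,0,0],[0,0,0]]]' 120; python3 -c "
from h import *
plan([.6197,-.0429,.20],.093)"
```

```text
t: 1.45
position: [0.2796, 0.5545, 0.2361]
tcp_rot: [0.001, 0.687, 0.727, -0.007]
ft_force: [0.2, -0.3, -0.5]
width: 0.532
pos [0.2796 0.5545 0.2361] shift [-7.69  3.82  0.5 ] turn [-0.1   0.12 -0.41] F [ 0.2 -0.3 -0.5] w 0.532 t 1.45 j6 0.93
```

```bash
python3 -m crank '[[[-0.5,0.25,0],[0,0,0]],[[-0.5,0.25,0],[0,0,0]],[[-0.5,0.25,0],[0,0,0]],[[-0.5,0.25,0],[0,0,0]],[[-0.5,0.25,0],[0,0,0]],[[-0.5,0.25,0],[0,0,0]],[[-0.5,0.25,0],[0,0,0]],[[-0.5,0.25,0],[0,0,0]],[[-0.5,0.25,0],[0,0,0]],[[-0.5,0.25,0],[0,0,0]],[[-0.5,0.25,0],[0,0,0]],[[-0.5,0.25,0],[0,0,0]],[[-0.5,0.25,0],[0,0,0]],[[0,0,0],[0,0,0]]]'; python3 -c "
from h import *
plan([.6197,-.0429,.16],.093)"
```

```text
t: 2.85
position: [0.5821, 0.0336, 0.2365]
tcp_rot: [0.001, 0.679, 0.734, -0.007]
ft_force: [-0.7, 1.1, -0.7]
width: 0.531
pos [0.5821 0.0336 0.2365] shift [-0.98  0.4   0.96] turn [-0.1   0.14 -0.16] F [-0.7  1.1 -0.7] w 0.531 t 2.85 j6 -0.14
```

```bash
python3 -m crank '[[[-0.33,0.13,0.2],[-0.1,0.1,-0.1]],[[-0.33,0.13,0.2],[0,0,0]],[[-0.3,0.13,0.3],[0,0,0]],[[0,0,0.2],[0,0,0]],[[0,0,0],[0,0,0]]]'
python3 - <<'E'
from h import *
plan([.6197,-.0429,.078],.093)
im=snapshot("top")
cv2.imwrite("pics/a1.png",cv2.resize(im[150:270,200:360],None,fx=4,fy=4)[:,:,::-1])
E
```

```text
t: 3.35
position: [0.6208, -0.0418, 0.1629]
tcp_rot: [0.001, 0.674, 0.739, 0.0]
ft_force: [-1.0, -0.4, 0.2]
width: 0.53
pos [ 0.6208 -0.0418  0.1629] shift [-0.01 -0.02  1.06] turn [ 0.01  0.01 -0.02] F [-1.  -0.4  0.2] w 0.53 t 3.35 j6 -0.28
```

View pics/a1.png

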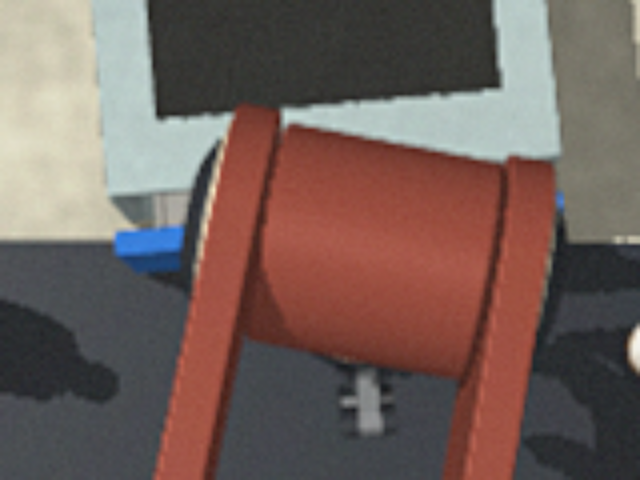

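```bash
python3 -m crank '[[[0,-0.05,0.2],[0,0,0]],[[0,0,0.2],[0,0,0]],[[0,0,0.2],[0,0,0]],[[0,0,0.1],[0,0,0]],[[0,0,0],[0,0,0]]]'
python3 - <<'E'
from h import *
plan([.6197,-.0429,.078],.093)
im=snapshot("scene")
cv2.imwrite("pics/a2.png",cv2.resize(im[130:300,220:380],None,fx=4,fy=3.5)[:,:,::-1])
E
```

```text
t: 3.9
position: [0.6174, -0.0387, 0.1064]
tcp_rot: [0.003, 0.672, 0.741, 0.002]
ft_force: [-0.7, -0.3, 0.4]
width: 0.533
pos [ 0.6174 -0.0387  0.1064] shift [-0.05  0.02  0.35] turn [0.07 0.02 0.05] F [-0.7 -0.3  0.4] w 0.533 t 3.9 j6 -0.28
```

View pics/a2.png

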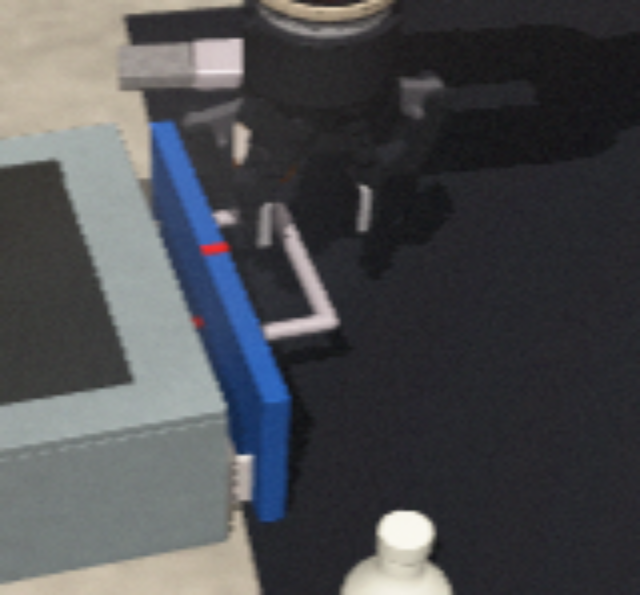

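The fingers straddle the bar: the rear one is inside the loop at (265,225) and the front one outside at (363,208). Next I lower and close them.

```bash
python3 -m crank '[[[-0.04,0,0.15],[0,0,0]],[[0,0,0.15],[0,0,0]],[[0,0,0.05],[0,0,0]],[[0,0,0],[0,0,0]]]' && python3 -m crank '[[[0,0,0],[0,0,0]],[[0,0,0],[0,0,0]],[[0,0,0],[0,0,0]],[[0,0,0],[0,0,0]],[[0,0,0],[0,0,0]],[[0,0,0],[0,0,0]]]' 255; python3 -c "
from h import *
plan([.6197-.15,-.0429-.15*.093,.078],.093)"
```

```text
t: 4.35
position: [0.6193, -0.0426, 0.0779]
tcp_rot: [0.004, 0.672, 0.74, 0.003]
ft_force: [0.2, -0.4, -0.6]
width: 0.528
t: 4.95
position: [0.6195, -0.0427, 0.0785]
tcp_rot: [0.004, 0.672, 0.74, 0.003]
ft_force: [-0.5, -0.4, -1.0]
width: 0.047
pos [ 0.6195 -0.0427  0.0785] shift [ 0.01 -1.88 -0.01] turn [0.11 0.03 0.04] F [-0.5 -0.4 -1. ] w 0.047 t 4.95 j6 -0.29
```

```bash
python3 -m crank '[[[0,-0.1,0],[0,0,0]],[[0,-0.15,0],[0,0,0]],[[0,-0.2,0],[0,0,0]],[[0,-0.2,0],[0,0,0]]]'
python3 - <<'E'
from h import *
plan([.6197-.15,-.0429-.15*.093,.078],.093)
im=snapshot("scene")
cv2.imwrite("pics/a3.png",cv2.resize(im[130:300,220:380],None,fx=4,fy=3.5)[:,:,::-1])
E
```

```text
t: 5.35
position: [0.5708, -0.0485, 0.0828]
tcp_rot: [0.009, 0.672, 0.741, 0.006]
ft_force: [0.5, 1.0, 0.6]
width: 0.003
pos [ 0.5708 -0.0485  0.0828] shift [ 0.02 -1.27  0.03] turn [0.24 0.06 0.05] F [0.5 1.  0.6] w 0.003 t 5.35 j6 -0.31
```

View pics/a3.png

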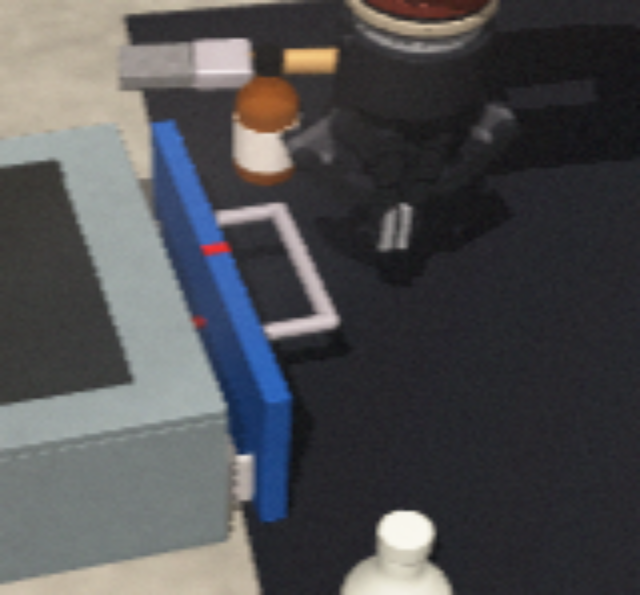

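The picture shows the grasp missed. The closed tips are at (397,230) and the bar is still at (285,208)-(332,322), so the tray hasn't moved. I'll triangulate the bar and the tips from both views.

Run:
```python
from h import *
for p in((291.3,189.4),(297.2,205.7),(303,222)): print(p,ray("scene",p,.1).round(4))
c=camera_params("scene")
def proj(n,P): 
    c=camera_params(n);return cv2.projectPoints(np.array([P],float),c["rvec"],c["tvec"],np.array([[c["fx"],0,c["cx"]],[0,c["fy"],c["cy"]],[0,0,1]]),None)[0].ravel().round(1)
p=pose()[0]; print("tcp",p,proj("scene",p), "seen tip", 220+395/4,130+250/3.5)
for n in("scene","top"): c=camera_params(n); print(n,"cam at",-R.from_rotvec(c["rvec"]).as_matrix().T@c["tvec"])
print(proj("scene",[.6197,-.0429,.1]))
```

```text
(291.3, 189.4) [ 0.6189 -0.0891  0.1   ]
(297.2, 205.7) [ 0.6155 -0.037   0.1   ]
(303, 222) [0.6126 0.0119 0.1   ]
tcp [ 0.56851041 -0.04843142  0.08209714] [316.8 205.4] seen tip 318.75 201.42857142857144
scene cam at [0.78742097 0.70475505 0.87364994]
top cam at [ 0.56262883 -0.01706198  1.08887171]
[294.8 204. ]
```

Run:
```python
from h import *
def proj(n,P): 
    c=camera_params(n);return cv2.projectPoints(np.array([P],float),c["rvec"],c["tvec"],np.array([[c["fx"],0,c["cx"]],[0,c["fy"],c["cy"]],[0,0,1]]),None)[0].ravel().round(1)
im=snapshot("scene"); p=pose()[0]; print(p)
for z in(0,.01,.02,.03,.04): print(z,proj("scene",p+[0,0,z]))
c=im[180:215,300:335]; cv2.imwrite("pics/a4.png",cv2.resize(np.clip(c.astype(int)*2,0,255).astype(np.uint8),None,fx=16,fy=16,interpolation=0)[:,:,::-1])
print("a2:")
q=np.array([.6174,-.0387,.1064])
for s in(-.0225,.0225):
  for z in(0,.01,.02,.03,.04): print(s,z,proj("scene",q+[s,s*.093,z]))
```

```text
[ 0.56972341 -0.0483883   0.08221509]
0 [316.3 205.4]
0.01 [316.6 202.2]
0.02 [316.8 199. ]
0.03 [317.1 195.7]
0.04 [317.4 192.4]
a2:
-0.0225 0 [306.4 201.3]
-0.0225 0.01 [306.6 198. ]
-0.0225 0.02 [306.8 194.7]
-0.0225 0.03 [307.  191.3]
-0.0225 0.04 [307.3 187.9]
0.0225 0 [286.2 205. ]
0.0225 0.01 [286.3 201.7]
0.0225 0.02 [286.4 198.4]
0.0225 0.03 [286.5 195. ]
0.0225 0.04 [286.6 191.6]
```

View pics/a4.png

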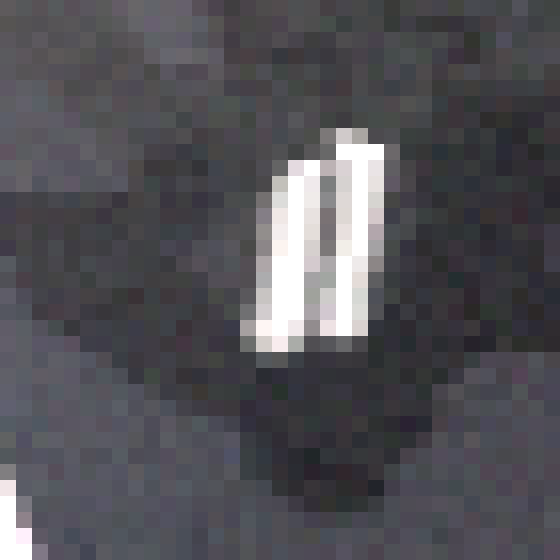

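The shut pads' middle lies about 32 mm above the reported TCP in this view, against the nominal 19 mm. The first pinch was probably too high and squeezed off the top of the bar. I'll go back up, reopen, and grasp about 13 mm deeper.

```bash
python3 -m crank '[[[0,0,-0.4],[0,0,0]],[[0,0,-0.4],[0.2,0,0]],[[0,0,-0.2],[0,0,0]],[[0,0.3,0],[0,0,0]],[[0,0.3,0],[0,0,0]],[[0,0,0],[0,0,0]],[[0,0,0],[0,0,0]]]' 120; python3 -c "
from h import *
plan([.6155,-.041,.106],.093)"
```

```text
t: 6.15
position: [0.6173, -0.0432, 0.1649]
tcp_rot: [0.002, 0.672, 0.74, -0.001]
ft_force: [-0.1, -0.4, -0.1]
width: 0.528
pos [ 0.6173 -0.0432  0.1649] shift [ 0.03 -0.02  0.74] turn [0.02 0.05 0.03] F [-0.1 -0.4 -0.1] w 0.528 t 6.15 j6 -0.28
```

```bash
python3 -m crank '[[[0.03,0,0.25],[0,0,0]],[[0,0,0.25],[0,0,0]],[[0,0,0.25],[0,0,0]],[[0,0,0.2],[0,0,0]],[[0,0,0.15],[0,0,0]],[[0,0,0.1],[0,0,0]],[[0,0,0],[0,0,0]]]'
python3 - <<'E'
from h import *
plan([.6165,-.041,.065],.093)
im=snapshot("scene")
cv2.imwrite("pics/a5.png",cv2.resize(np.clip(im[150:250,250:350]*1.5,0,255).astype(np.uint8),None,fx=6,fy=6)[:,:,::-1])
E
```

```text
t: 6.85
position: [0.6144, -0.0414, 0.0648]
tcp_rot: [0.002, 0.673, 0.74, -0.001]
ft_force: [-0.6, 0.6, -0.2]
width: 0.531
pos [ 0.6144 -0.0414  0.0648] shift [ 0.    0.03 -0.  ] turn [0.01 0.05 0.03] F [-0.6  0.6 -0.2] w 0.531 t 6.85 j6 -0.28
```

View pics/a5.png

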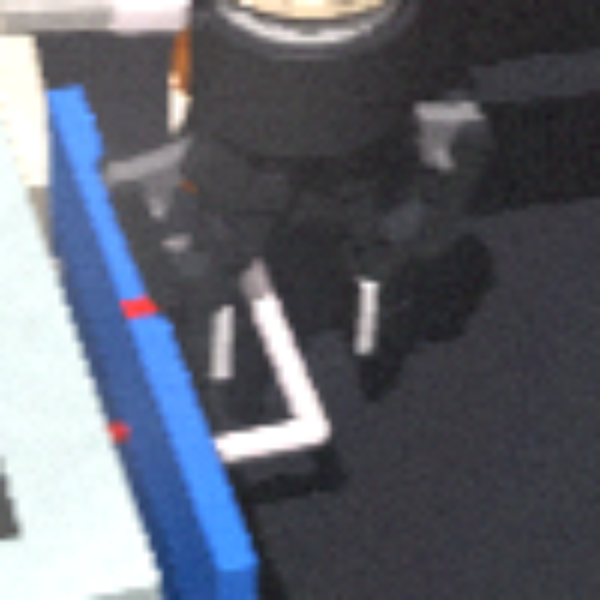

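The fingers clearly straddle the bar, with the rear pad at (222,340) inside the loop and the front one at (367,315). I'll close them now.

```bash
python3 -m crank '[[[0,0,0],[0,0,0]],[[0,0,0],[0,0,0]],[[0,0,0],[0,0,0]],[[0,0,0],[0,0,0]],[[0,0,0],[0,0,0]],[[0,0,0],[0,0,0]],[[0,0,0],[0,0,0]],[[0,0,0],[0,0,0]]]' 255; python3 -m crank '[[[0,-0.05,0],[0,0,0]],[[0,-0.1,0],[0,0,0]],[[0,-0.1,0],[0,0,0]],[[0,0,0],[0,0,0]]]';python3 -c "
from h import *
plan([.6197-.15,-.0429-.15*.093,.065],.093)"
```

```text
t: 7.7
position: [0.6169, -0.0418, 0.0681]
tcp_rot: [0.005, 0.673, 0.74, 0.001]
ft_force: [0.6, 0.7, -2.1]
width: 0.085
t: 8.1
position: [0.5964, -0.0437, 0.0681]
tcp_rot: [0.006, 0.673, 0.74, 0.001]
ft_force: [-0.9, 0.3, -2.6]
width: 0.088
pos [ 0.5964 -0.0437  0.0681] shift [-0.01 -1.59  0.02] turn [0.11 0.07 0.03] F [-0.9  0.3 -2.6] w 0.088 t 8.1 j6 -0.29
```

```bash
python3 -m crank '[[[0,-0.12,0],[0,0,0]],[[0,-0.12,0],[0,0,0]],[[0,-0.12,0],[0,0,0]],[[0,-0.12,0],[0,0,0]],[[0,-0.12,0],[0,0,0]],[[0,-0.12,0],[0,0,0]],[[0,-0.12,0],[0,0,0]],[[0,-0.12,0],[0,0,0]],[[0,-0.12,0],[0,0,0]],[[0,-0.12,0],[0,0,0]],[[0,0,0],[0,0,0]]]';python3 -c "
from h import *
plan([.6197-.15,-.0429-.15*.093,.065],.093)"; python3 -m crank '[[[0,-0.1,0],[0,0,0]],[[0,-0.1,0],[0,0,0]],[[0,-0.1,0],[0,0,0]],[[0,-0.1,0],[0,0,0]]]'
```

```text
t: 9.2
position: [0.4933, -0.0535, 0.0681]
tcp_rot: [0.007, 0.673, 0.74, 0.003]
ft_force: [-0.9, 0.5, -0.6]
width: 0.087
pos [ 0.4933 -0.0535  0.0681] shift [-0.01 -0.3   0.03] turn [0.15 0.08 0.02] F [-0.9  0.5 -0.6] w 0.087 t 9.2 j6 -0.35
t: 9.6
position: [0.4729, -0.0555, 0.0684]
tcp_rot: [0.02, 0.674, 0.739, 0.017]
ft_force: [55.0, 6.0, -41.8]
width: 0.085
```

The tray hit its stop at x=0.473. Next I relax, open to 120 and lift straight up.

```bash
python3 -m crank '[[[0,0,0],[0,0,0]],[[0,0,0],[0,0,0]],[[0,0,0],[0,0,0]]]'; python3 -m crank '[[[0,0,0],[0,0,0]],[[0,0,0],[0,0,0]],[[0,0,0],[0.2,0,0]],[[0,0,0],[0.2,0,0]],[[0,0,0],[0,0,0]]]' 120; python3 -m crank '[[[0,0,-0.2],[0,0,0]],[[0,0,-0.3],[0,0,0]],[[0,0,-0.4],[0,0,0]],[[0,0,-0.5],[0,0,0]],[[0,0,-0.5],[0,0,0]],[[0,0,0],[0,0,0]]]' 0; python3 -c "
from h import *
plan([.4729,-.0555,.2],.093)"
```

```text
t: 9.9
position: [0.4736, -0.0554, 0.0682]
tcp_rot: [0.022, 0.674, 0.739, 0.019]
ft_force: [5.5, -0.3, -4.2]
width: 0.085
t: 10.4
position: [0.4708, -0.056, 0.0682]
tcp_rot: [0.007, 0.674, 0.739, 0.002]
ft_force: [0.2, -0.5, 0.1]
width: 0.526
t: 11.0
position: [0.467, -0.0544, 0.2234]
tcp_rot: [0.003, 0.674, 0.739, -0.001]
ft_force: [0.4, -0.4, 0.8]
width: 1.0
pos [ 0.467  -0.0544  0.2234] shift [-0.02  0.07  0.29] turn [ 0.04  0.07 -0.01] F [ 0.4 -0.4  0.8] w 1.0 t 11.0 j6 -0.36
```

```bash
python3 -m crank '[[[0,0,0],[0,0,-1]],[[0,0,0],[0,0,-1]],[[0,0,0],[0,0,-1]],[[0,0,0],[0,0,-1]],[[0,0,0],[0,0,-1]],[[0,0,0],[0,0,-1]],[[0,0,0],[0,0,-1]],[[0,0,0],[0,0,-1]],[[0,0,0],[0,0,-1]],[[0,0,0],[0,0,-1]],[[0,0,0],[0,0,-1]],[[0,0,0],[0,0,-1]],[[0,0,0],[0,0,-1]],[[0,0,0],[0,0,-1]],[[0,0,0],[0,0,-1]],[[0,0,0],[0,0,-1]],[[0,0,0],[0,0,-1]],[[0,0,0],[0,0,-1]],[[0,0,0],[0,0,0]]]' 120
python3 - <<'E'
from h import *
plan([.615,-.041,.2],.093+np.pi/2)
im=snapshot("top"); im2=snapshot("scene"); np.savez("pics/s.npz",t=im,s=im2)
a=cv2.resize(im[160:300,215:355],None,fx=4,fy=4);b=cv2.resize(im2[120:260,170:230+0+0+80],None,fx=4,fy=4)
b=cv2.resize(im2[120:260,210:270],None,fx=4,fy=4) if 0 else b
cv2.imwrite("pics/b1.png",np.hstack([a,b])[:, :800][:,:,::-1]); cv2.imwrite("pics/b2.png",b[:,:,::-1])
E
```

```text
t: 12.9
position: [0.4628, -0.0536, 0.2131]
tcp_rot: [-0.008, -0.08, 0.997, -0.001]
ft_force: [-1.1, -0.1, -0.2]
width: 0.529
pos [ 0.4628 -0.0536  0.2131] shift [-1.91 -0.15  0.13] turn [-0.01 -0.19  0.76] F [-1.1 -0.1 -0.2] w 0.529 t 12.9 j6 -2.0
```

View pics/b1.png

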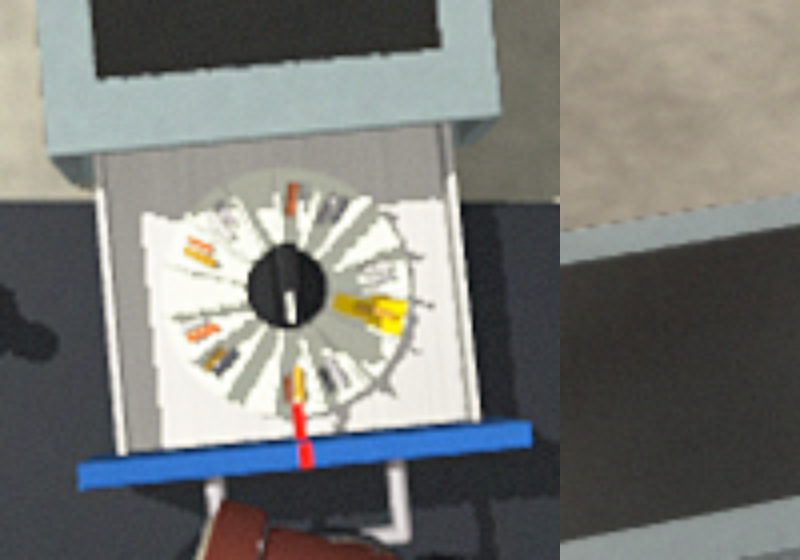

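The knob's round foot is centred at about crop (287,286), i.e. px (286.7,231.5). The white half-line on the bar points to the front, and the yellow pocket is on the right, as expected at home. I'll fit the foot circle.

Run:
```python
from h import *
im=np.load("pics/s.npz")["t"]; w=im[218:246,272:302]
m=((w.max(2)<75)*255).astype(np.uint8); c=max(cv2.findContours(m,0,1)[0],key=cv2.contourArea)
(x,y),r=cv2.minEnclosingCircle(c); px=(272+x,218+y); print(px,r,ray("top",px,.07)); e=cv2.fitEllipse(cv2.convexHull(c)); print(e,ray("top",(272+e[0][0],218+e[0][1]),.07))
im=np.load("pics/s.npz")["t"]; hsv=cv2.cvtColor(im,cv2.COLOR_RGB2HSV)
b=cv2.inRange(hsv,(100,120,60),(125,255,255)); b[:150]=0;b[:,:200]=0;b[:,370:]=0
c=max(cv2.findContours(b,0,1)[0],key=cv2.contourArea); box=cv2.boxPoints(cv2.minAreaRect(c)); P=rays("top",box,.122); print(P.round(4).tolist())
```

```text
(286.4487180709839, 231.10256385803223) 10.22107219696045 [ 0.6152455  -0.04314441  0.07      ]
((14.124336242675781, 13.334157943725586), (19.135833740234375, 20.253110885620117), 173.6314697265625) [ 0.61471413 -0.04240222  0.07      ]
[[0.5209, 0.0722, 0.122], [0.5316, -0.0449, 0.122], [0.5137, -0.0466, 0.122], [0.5031, 0.0703, 0.122]]
```

```bash
python3 -m crank '[[[-0.5,0,0],[0,-0.2,0.4]],[[-0.5,0,0],[0,0,0.36]],[[-0.5,-0.1,0],[0,0,0]],[[-0.4,-0.05,0],[0,0,0]],[[0,0,0],[0,0,0]]]'; python3 -c "
from h import *
plan([.615,-.042,.13],.093+np.pi/2)"
```

```text
t: 13.5
position: [0.6191, -0.048, 0.2104]
tcp_rot: [-0.0, -0.04, 0.999, -0.001]
ft_force: [-0.6, -0.9, 0.3]
width: 0.53
pos [ 0.6191 -0.048   0.2104] shift [0.05 0.08 1.  ] turn [-0.01 -0.   -0.15] F [-0.6 -0.9  0.3] w 0.53 t 13.5 j6 -1.85
```

```bash
python3 -m crank '[[[0.05,0.08,0.3],[0,0,-0.15]],[[0,0,0.3],[0,0,0]],[[0,0,0.25],[0,0,0]],[[0,0,0.15],[0,0,0]],[[0,0,0],[0,0,0]]]'
python3 - <<'E'
from h import *
plan([.615,-.042,.076],.093+np.pi/2)
im=snapshot("scene")
cv2.imwrite("pics/c1.png",cv2.resize(np.clip(im[140:260,220:340]*1.4,0,255).astype(np.uint8),None,fx=5,fy=5)[:,:,::-1])
E
```

```text
t: 14.0
position: [0.6135, -0.0419, 0.1278]
tcp_rot: [-0.001, -0.044, 0.999, -0.001]
ft_force: [-0.3, 0.6, 0.1]
width: 0.527
pos [ 0.6135 -0.0419  0.1278] shift [-0.02 -0.    0.65] turn [-0.01 -0.02 -0.06] F [-0.3  0.6  0.1] w 0.527 t 14.0 j6 -1.85
```

View pics/c1.png

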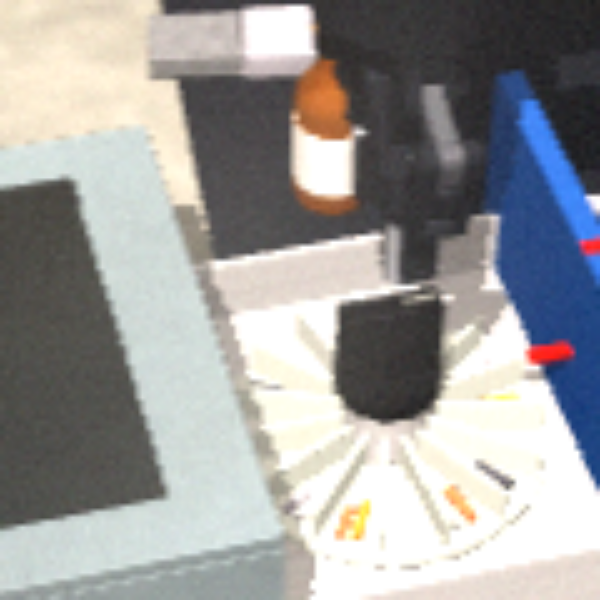

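Run:
```python
from h import *
def proj(n,P): 
    c=camera_params(n);return cv2.projectPoints(np.array([P],float),c["rvec"],c["tvec"],np.array([[c["fx"],0,c["cx"]],[0,c["fy"],c["cy"]],[0,0,1]]),None)[0].ravel()
f=lambda P:((proj("scene",P)-[220,140])*5).round()
print("crop coords: knobtop",f([.615,-.042,.11]),"foot",f([.615,-.042,.07]))
p=pose()[0];print(p)
for s in(-.0225,0,.0225):
  for z in(.0,.02,.04): print(s,z,f(p+[0,s,z]))
im=snapshot("top")
cv2.imwrite("pics/c2.png",cv2.resize(np.clip(im[170:290,225:345]*1.4,0,255).astype(np.uint8),None,fx=5,fy=5)[:,:,::-1])
```

```text
crop coords: knobtop [386. 304.] foot [383. 368.]
[ 0.61407716 -0.04197091  0.1289293 ]
-0.0225 0.0 [380. 236.]
-0.0225 0.02 [381. 202.]
-0.0225 0.04 [383. 167.]
0 0.0 [390. 272.]
0 0.02 [391. 238.]
0 0.04 [393. 203.]
0.0225 0.0 [400. 309.]
0.0225 0.02 [402. 275.]
0.0225 0.04 [404. 240.]
```

View pics/c2.png

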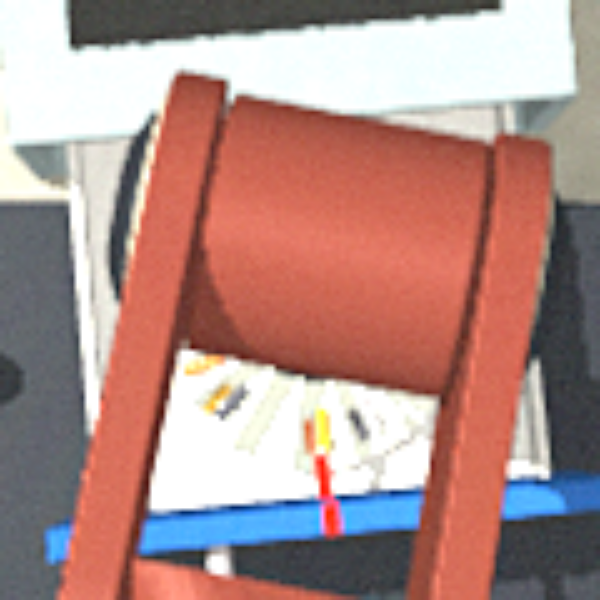

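The only visible finger, at (393,250), matches the projected near finger, with the far one hidden behind it. The tool is over the knob axis, so I descend and grip.

```bash
python3 -m crank '[[[-0.01,0,0.2],[0,0,0]],[[0,0,0.2],[0,0,0]],[[0,0,0.15],[0,0,0]],[[0,0,0.09],[0,0,0]],[[0,0,0],[0,0,0]]]'; python3 -c "
from h import *
plan([.615,-.042,.075],.093+np.pi/2)"; python3 -m crank '[[[0,0,0],[0,0,0]],[[0,0,0],[0,0,0]],[[0,0,0],[0,0,0]],[[0,0,0],[0,0,0]],[[0,0,0],[0,0,0]],[[0,0,0],[0,0,0]],[[0,0,0],[0,0,0]],[[0,0,0],[0,0,0]]]' 255; python3 -c "
from h import *
plan([.615,-.042,.076],.093+np.pi/2); print(pose()[2]['wrist_torque'])"
```

```text
t: 14.6
position: [0.6179, -0.0427, 0.078]
tcp_rot: [0.004, -0.044, 0.999, -0.002]
ft_force: [-0.0, -0.1, 0.4]
width: 0.532
pos [ 0.6179 -0.0427  0.078 ] shift [0.04 0.01 0.04] turn [-0.04  0.08 -0.07] F [-0.  -0.1  0.4] w 0.532 t 14.6 j6 -1.85
t: 15.4
position: [0.6179, -0.0418, 0.0781]
tcp_rot: [0.004, -0.044, 0.999, -0.001]
ft_force: [0.5, 0.9, -1.3]
width: 0.145
pos [ 0.6179 -0.0418  0.0781] shift [0.04 0.   0.03] turn [-0.03  0.08 -0.06] F [ 0.5  0.9 -1.3] w 0.145 t 15.4 j6 -1.85
[ 0.09098822  0.01970507 -0.00481488]
```

```bash
cat > y.py <<'E'
from h import *
p,r,s=pose(); y=r.as_matrix()[:,1]; a=np.arctan2(y[1],y[0]); t0=.093+np.pi/2
d=(t0-a+np.pi/2)%np.pi-np.pi/2
if d<-.3:d+=np.pi
print("turned deg",np.degrees(d).round(2),"pos",p.round(4),"F",s["ft_force"].round(1),"Mz",s["wrist_torque"].round(2),"w",round(s["width"],3))
E
python3 y.py; python3 -m crank '[[[0,0,0],[0,0,0.6]],[[0,0,0],[0,0,0.6]],[[0,0,0],[0,0,0.6]],[[0,0,0],[0,0,0.6]]]' >/dev/null; python3 y.py;  python3 -m crank '[[[0,0,0],[0,0,0.6]],[[0,0,0],[0,0,0.6]],[[0,0,0],[0,0,0.6]],[[0,0,0],[0,0,0.6]]]'>/dev/null; python3 y.py;python3 -m crank '[[[0,0,0],[0,0,0]],[[0,0,0],[0,0,0]]]'>/dev/null; python3 y.py
```

```text
turned deg 0.3 pos [ 0.6179 -0.0418  0.0781] F [ 0.5  0.9 -1.3] Mz [ 0.09  0.02 -0.  ] w 0.145
turned deg 12.69 pos [ 0.6179 -0.0428  0.0781] F [ 0.5  0.7 -0.8] Mz [ 0.    0.06 -0.  ] w 0.144
turned deg 25.25 pos [ 0.6176 -0.0438  0.0781] F [-0.8  0.5 -2.1] Mz [0.04 0.07 0.04] w 0.145
turned deg 25.19 pos [ 0.6176 -0.0438  0.0781] F [ 0.5  1.2 -1.5] Mz [ 0.1   0.01 -0.  ] w 0.139
```

I'm at the picture budget, so I'll check the rotation numerically from the yellow pocket's position.

```bash
cat > yel.py <<'E'
from h import *
def yel(im,n):
    hsv=cv2.cvtColor(im,cv2.COLOR_RGB2HSV); m=cv2.inRange(hsv,(22,150,90),(32,255,255))
    v,u=np.nonzero(m)
    if not len(u): return print(n,"none")
    P=rays(n,list(zip(u,v)),.029)-[.615,-.042,0]; d=np.hypot(P[:,0],P[:,1]); P=P[(d>.03)&(d<.08)]
    # angle of pocket relative to pointer direction (cabinet -x), degrees, positive = still to turn clockwise
    a=np.degrees(np.arctan2(P[:,1],P[:,0])); b=(np.degrees(.093)+180-a); b=-b
    b=(b+180)%360-180
    print(n,len(P),"median angle",np.median(b).round(1) if len(P) else None,"hist",np.histogram(b,bins=np.arange(-180,181,12))[0])
if __name__=="__main__":
    S=np.load("pics/s.npz")
    yel(S["t"],"top");yel(S["s"],"scene");print("now");yel(snapshot("top"),"top");yel(snapshot("scene"),"scene")
E
python3 yel.py
```

```text
top 104 median angle 69.3 hist [ 0  0  0  0  0  7  0  0  0  0  1  0  0  0  0  8  0  0  0  0 44 44  0  0
  0  0  0  0  0  0]
scene none
now
top 43 median angle 40.8 hist [ 0  0  0  0  0  0  0  0  1  0  0  0  0 10  0  0  0  0 29  3  0  0  0  0
  0  0  0  0  0  0]
scene 4 median angle 44.7 hist [0 0 0 0 0 0 0 0 0 0 0 0 0 1 0 0 0 0 3 0 0 0 0 0 0 0 0 0 0 0]
```

The yellow pocket moved from about 70° to about 42° off the pointer, so the first click is done. Now the second.

```bash
python3 -m crank '[[[0,0,0],[0,0,0.57]],[[0,0,0],[0,0,0.57]],[[0,0,0],[0,0,0.57]],[[0,0,0],[0,0,0.57]]]' >/dev/null; python3 y.py;  python3 -m crank '[[[0,0,0],[0,0,0.57]],[[0,0,0],[0,0,0.57]],[[0,0,0],[0,0,0.57]],[[0,0,0],[0,0,0.5]]]'>/dev/null; python3 y.py;python3 -m crank '[[[0,0,0],[0,0,0]],[[0,0,0],[0,0,0]]]'; python3 y.py
python3 - <<'E'
from yel import *
im=snapshot("top");yel(im,"top");yel(snapshot("scene"),"scene")
E
```

```text
turned deg 36.82 pos [ 0.6172 -0.0446  0.0781] F [-1.  -0.7 -1. ] Mz [-0.04  0.1  -0.01] w 0.14
turned deg 48.26 pos [ 0.6167 -0.0453  0.0781] F [ 0.2  0.6 -1.2] Mz [0.1  0.12 0.04] w 0.143
t: 17.5
position: [0.6167, -0.0453, 0.0781]
tcp_rot: [0.003, 0.365, 0.931, -0.003]
ft_force: [-0.9, 1.6, -1.0]
width: 0.147
turned deg 48.17 pos [ 0.6167 -0.0453  0.0781] F [-0.9  1.6 -1. ] Mz [ 0.12  0.04 -0.02] w 0.147
top 104 median angle 23.1 hist [ 0  0  0  0  0  0  0  0  0  0  0  9  0  0  0  0 49 46  0  0  0  0  0  0
  0  0  0  0  0  0]
scene 21 median angle 30.5 hist [ 0  0  0  0  0  0  0  0  0  0  0  0  0  0  0  0  0 21  0  0  0  0  0  0
  0  0  0  0  0  0]
```

The second stop is confirmed: the yellow pocket is 23° off the pointer, with the full area visible. Now the third.

```bash
python3 -m crank '[[[0,0,0],[0,0,0.57]],[[0,0,0],[0,0,0.57]],[[0,0,0],[0,0,0.57]],[[0,0,0],[0,0,0.57]]]' >/dev/null; python3 y.py;  python3 -m crank '[[[0,0,0],[0,0,0.57]],[[0,0,0],[0,0,0.57]],[[0,0,0],[0,0,0.57]],[[0,0,0],[0,0,0.5]]]'>/dev/null; python3 y.py;python3 -m crank '[[[0,0,0],[0,0,0]],[[0,0,0],[0,0,0]],[[0,0,0],[0,0,0]],[[0,0,0],[0,0,0]],[[0,0,0],[0,0,0]]]'; python3 y.py
python3 - <<'E'
from yel import *
im=snapshot("top");yel(im,"top");yel(snapshot("scene"),"scene")
hsv=cv2.cvtColor(im,cv2.COLOR_RGB2HSV)
b=cv2.inRange(hsv,(100,120,60),(125,255,255)); b[:150]=0;b[:,:200]=0;b[:,370:]=0
b0=cv2.inRange(cv2.cvtColor(np.load("pics/s.npz")["t"],cv2.COLOR_RGB2HSV),(100,120,60),(125,255,255))
for q in(b,b0):
    print([np.nonzero(q[150:300,c])[0][:1]+150 for c in(238,242,246,338,342,346)])
cv2.imwrite("pics/d1.png",cv2.resize(im[170:290,225:345],None,fx=5,fy=5)[:,:,::-1])
E
```

```text
turned deg 59.78 pos [ 0.616  -0.0459  0.0781] F [-0.6 -0.3 -1. ] Mz [0.06 0.15 0.01] w 0.144
turned deg 71.2 pos [ 0.6152 -0.0463  0.0781] F [-0.9  0.9 -1.6] Mz [0.14 0.18 0.  ] w 0.143
t: 18.9
position: [0.6152, -0.0463, 0.0781]
tcp_rot: [0.003, 0.542, 0.84, -0.005]
ft_force: [0.4, 0.7, -1.5]
width: 0.138
turned deg 71.01 pos [ 0.6152 -0.0463  0.0781] F [ 0.4  0.7 -1.5] Mz [ 0.16  0.05 -0.01] w 0.138
top 108 median angle 0.5 hist [ 0  0  0  0  0  0  0  0  0 10  0  0  0  0 41 57  0  0  0  0  0  0  0  0
  0  0  0  0  0  0]
scene 17 median angle 9.6 hist [ 0  0  0  0  0  0  0  0  0  0  0  0  0  0  0 15  2  0  0  0  0  0  0  0
  0  0  0  0  0  0]
[array([274]), array([], dtype=int64), array([], dtype=int64), array([264]), array([264]), array([265])]
[array([274]), array([273]), array([274]), array([264]), array([264]), array([265])]
```

View pics/d1.png

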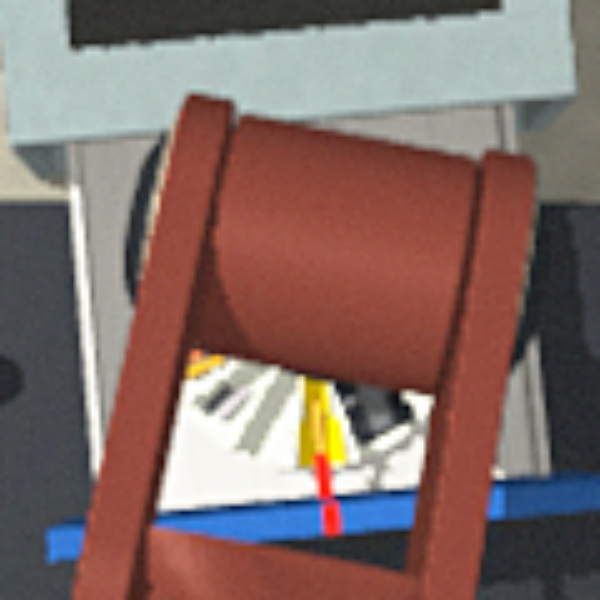

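The yellow pocket (318,420) stands right at the red pointer (322,460). The tray front is at the same pixel rows as when it was pulled to its stop, and the knob is still gripped. Handing in.

```bash
python3 -c "
from plant import *
print(observe()['qvel'].round(3)); print(finish_job())"
```

```text
[ 0.001 -0.001  0.001  0.     0.     0.002]
the job is handed in; nothing more can be done
None
```

I pulled the tray out to its stop and turned the knob clockwise one click at a time to the third stop. I handed the job in at about 19 s, with the knob still gripped and the arm still.

**First grasp missed:** The first pinch on the handle was too high and slipped off without moving the tray. I grasped about 13 mm deeper and then pulled about 144 mm, until the wrist force rose to about 69 N (limit 120 N).

**Knob:**

| Stop | Tool turned | Yellow pocket from the pointer (top camera) |
|---|---|---|
| Home | 0° | 69° |
| First | 25° | about 41° (partly hidden by the arm) |
| Second | 48° | 23° |
| Third | 71° (nominal 72°) | 0.5° |

**Last checks:**
- **Tray:** The front was in the same pixel rows as just after the pull.
- **Grip:** The fingers held steady on the bar at about 0.14 opening. I had no direct reading of the contact force.
- **Motion:** All joint speeds were near zero.

**Disagreements and limits:**
- At the third stop the scene camera put the pocket at 9.6°, from only 17 pixels seen at a slant. It also read about 7° higher than the top camera at the second stop, so I trusted the top camera.
- My rough measurement of the cabinet's front edge put the knob about 80 mm in front of it, not the nominal 65 mm. I think the hand-picked corner points are the cause.
- I did not measure the bottles and brush again at the end. I only saw the oil and brush upright and in place in side views during the job.
- I viewed 12 pictures, two over the budget of 10.

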